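# Empty and shut the yoghurt maker

## Robot

A 7-joint arm with a two-finger parallel gripper is mounted at the origin on the work surface. World frame = base frame: x ahead of the robot, y to its left, z up, the work surface at z = 0. Lengths are in mm, angles in rad, forces in N, time in s.
With the tool pointing down it reaches from about 400 to 875 mm from the base axis. Payload 4.4 kg.
Tool frame: the origin (TCP) lies on the centre line of the jaws, within the pads' length; the fingertips stand 14 mm ahead of it and the grasp point (between the pads) lies 5 mm behind it (tips_ahead is the distance from the TCP to the fingertips, in mm); z points along the fingers, y is the line along which they close (so a half turn about z gives the same grasp; the last joint's range is limited). The gripper opens to 85 mm and grips with 20 to 120 N. Pads are 22 mm wide; open, the fingers measure 114 mm over their backs; the gripper's body (76 mm by 85 mm) begins 54 mm behind the grasp point. The pads swing forward as they close: fully open they stand 13 mm farther back than shut.
Start: joints at [1.255, 0.628, 0.038, 1.517, -0.027, 0.996, -0.02], TCP at [160.713, -629.832, 245.313] pointing down, gripper open.
Joint ranges: [-3.06, 3.06], [-0.37, 2.12], [-1.25, 1.32], [0.18, 2.47], [-1.1, 4.24], [0.23, 1.98], [-2.94, 2.94]. Speed limits (rad/s): [2.57, 2.57, 3.14, 3.14, 3.14, 3.14, 3.14].

## Interface

Orientations are given as [roll, pitch, yaw] about the fixed x, y, z axes, in that order (R = Rz(yaw) Ry(pitch) Rx(roll)).
In Python, from cell import * gives the robot as it stands.
- The arm moves only by the tool move_arm, never from a script. Its argument "rows" is text: rows parted by semicolons, each of 7 numbers parted by spaces: the shift along the tool's x, y, z scaled (see below), then the turn, a rotation vector about the tool's x, y, z scaled (see below), then the closure, from -1 (fully open) to 1 (shut). A call has 1 to 12 rows; each row is the pose to reach, as a shift and turn from the pose commanded when the call began, along the tool's axes at that moment; what a row does not reach only later rows make up. The controller multiplies each number of a shift by 0.3 m and each number of a turn by pi/2 rad. A row lasts 1/12 s, in which the tool goes at most 41.7 mm and 7.16 degrees, less where a joint would pass 70% of its speed; a pose out of reach is approached as far as the arm can. A call with a number of a shift or a turn outside -1 to 1 is refused whole. A call with a gripper value outside its range is refused whole. The fingers move at their own pace and stop on an object; the grip force is fixed at half the most. Time passes only in rows, so rows that repeat a pose let the fingers close. It gives the time, the measured TCP pose, the force, the opening and the grip force at its end, in the units of the state.
- read_state(): the state, without advancing time (a new reading comes with each control period).
- get_image(name): name is "scene" or "side" or "wrist"; returns a dict with "img" (420x560x3 uint8, red, green, blue), "vfov" (degrees; the focal length in pixels is half the picture's height over the tangent of half this angle, whatever the lens; pixels are square), "cx", "cy" (the principal point, pixels), "k1" (the pictures are not rectified: a ray, as slopes to the right and down, at radius r is drawn at 1 + k1 r^2 times it, then the intrinsics apply), "extrinsics" (4x4, takes a point from camera to world coordinates); the wrist camera has in their place "T_tool_cam" (4x4, takes a point from camera to tool coordinates, whose origin is the TCP and whose axes are the flange's). Camera axes: x right, y up, looking along -z (the intrinsics and any distortion apply to the point x, -y, -z); pixel columns grow to the right and rows downward; lengths in mm; the calibration is good to about 2 mm. A picture is of the moment at which its call begins: read the wrist's pose just before it. There is no depth.
- finish_job(): hands the job in; it is judged then, once.
The state is a dict: "clock": time; "qpos": joint angles; "qd": joint speeds; "tau": joint torques, N m; "eef_pos": TCP position; "tool_rot": TCP orientation; "force": force on the tool from outside, world axes, zero at the start; "torque": the same for the moment, N m; "width": finger opening in mm; "gripper_force": force on a finger pad.
Only numpy, scipy, OpenCV 4.12 (cv2) and the standard library are available. Lean on these libraries where they do the work, as an engineer would, in place of code of your own. Each camera call takes 0.05 s, during which the arm holds its last target. There are 200 camera calls.

## Task

The yoghurt batch is finished: first turn the machine's timer knob anticlockwise, back to its zero stop, then lift every jar out of the tub and stand it upright on the wooden tray. When the tub is empty, swing the lid over and press it down until it snaps fully shut. Leave the other things where they stand.

Things in the scene. Friction and masses are not known exactly. Their poses are not given: they have to be found in the camera images.
- maker: yoghurt maker, fixed, 260 mm (its x) by 270 mm (its y) by 60 mm high without the lid. Origin: centre of its underside; z up. A shallow steel tub, open above, takes x -120 to 120, y -35 to 125 mm; a black deck with the timer knob and the catch takes y -135 to -35 mm. Deck and tub rim are 60 mm high, the tub floor 30 mm. The lid is hinged along x at the +y edge
- lid (a joint): angle of the lid, rad: 0 shut, 1.57 upright, at most 2.0 (leaning back to the machine's +y). Stiff hinge (0.42 N m friction): it stays wherever it is left. Over the last 0.1 rad the free edge meets a spring catch: about 16 N pressed straight down near that edge snaps it past; below 0.04 rad the catch pulls it shut
- lid_hinge (a point): middle of the hinge line, 135 mm from the machine's origin along its +y, 62 mm above its underside; fixed; axes as the machine's
- lid_press (a point): where to press: on the outer (top) face of the lid, mid-width, 165 mm from the hinge line; moves with the lid. The lid is a hollow black cover 250 mm wide (along the hinge), reaching 185 mm from the hinge line, 58 mm deep: shut, it reaches towards -y and its flat top is 58 mm above the hinge line
- timer (a joint): angle of the timer knob, rad: 0 at its zero stop, grows as it is turned clockwise seen from above, at most 2.6; anticlockwise brings it back. Light friction (0.04 N m); stays where it is left
- timer_grip (a point): on the knob's vertical axis, at the height to grip, 37 mm above the deck; turns with the knob. The grip is a bar 42 mm long, 14 mm wide, its top 7 mm above this point, on a disc 44 mm across whose top is 23 mm below this point. A white line marks its pointer half. At zero the bar lies along the machine's x, pointer to -x, at the broad white tick
- catch_top (a point): top of the spring catch (a steel roller 44 mm long between two cheeks) on the deck beside the tub, 83 mm above the machine's underside
- tray: wooden tray fixed to the worktop, 290 mm (its x) by 210 mm (its y), rim 16 mm high and 6 mm thick, floor 6 mm above its underside. Origin: centre of its underside; z up
- jar1: white yoghurt jar with a flat metal cap, a cylinder 50 mm across and 75 mm tall, about 0.2 kg, most of it in its thick bottom (steady on its foot); origin: centre of its underside, z up through its cap. Starts upright in the tub. May be absent
- jar2: white yoghurt jar with a flat metal cap, a cylinder 50 mm across and 75 mm tall, about 0.2 kg, most of it in its thick bottom (steady on its foot); origin: centre of its underside, z up through its cap. Starts upright in the tub. May be absent
- jar3: white yoghurt jar with a flat metal cap, a cylinder 50 mm across and 75 mm tall, about 0.2 kg, most of it in its thick bottom (steady on its foot); origin: centre of its underside, z up through its cap. Starts upright in the tub. May be absent
- jar4: white yoghurt jar with a flat metal cap, a cylinder 50 mm across and 75 mm tall, about 0.2 kg, most of it in its thick bottom (steady on its foot); origin: centre of its underside, z up through its cap. Starts upright in the tub. May be absent
- jar5: white yoghurt jar with a flat metal cap, a cylinder 50 mm across and 75 mm tall, about 0.2 kg, most of it in its thick bottom (steady on its foot); origin: centre of its underside, z up through its cap. Starts upright in the tub. May be absent
- jar6: white yoghurt jar with a flat metal cap, a cylinder 50 mm across and 75 mm tall, about 0.2 kg, most of it in its thick bottom (steady on its foot); origin: centre of its underside, z up through its cap. Starts upright in the tub. May be absent
- tumbler: bystander: empty pale green glass tumbler, 60 mm across, 80 mm tall, standing at one corner of the tray; leave it there. Origin: centre of its underside
- spice: bystander: spice tin, 38 mm across, 70 mm tall, on the worktop between machine and tray. Origin: centre of its underside
- mug: bystander: white mug, 80 mm across, 90 mm tall. Origin: centre of its underside
Things that resemble listed ones, but are neither listed nor needed, are in the scene too. Leave any blue or orange look-alike of the jar6 alone.

How it is judged:
By the outcome, as a careful person would: the job done as asked, in the order asked, and still so for the second after the job is handed in, with the robot touching nothing.
Of jar1, jar2, jar3, jar4, jar5, jar6 only 3 to 5 are there at a start; the rules pass over those that are not, and their reading is None.
At some moment in a run one of jar1, jar2, jar3, jar4, jar5, jar6 may be knocked a few centimetres aside while the robot is not near it.
It also fails if it takes over 210 s, if anything falls off the work surface, if the arm or the gripper's body presses on something with over 40 N, if the wrist force passes 120 N, or if a joint passes its speed limit or range.

## Working session

There is one attempt and no reset: what is moved stays moved. The work goes in short steps, Python scripts to look and compute and a tool call to move; the robot and the scene stay as the last step left them, time stands still between calls to the robot, and variables do not carry over. Pictures are saved under pics/ and viewed, at most 14 in all, crops included, and the job is handed in when it is done.

Besides the shell and the picture viewer there is one more tool, called after "Request:" in YAML: its name, and indented under it one key for each argument. move_arm: Moves the arm, as the interface text tells. Its arguments: {"type":"object","properties":{"rows":{"type":"string"}},"required":["rows"]}

```bash
ls; mkdir -p pics; cat > h.py <<'E'
from cell import *
import numpy as np, cv2
from scipy.spatial.transform import Rotation as R
def snap(name,fn=None):
    s=read_state(); d=get_image(name)
    if fn: cv2.imwrite('pics/'+fn,d['img'][:,:,::-1])
    if 'extrinsics' in d: T=np.array(d['extrinsics'])
    else:
        W=np.eye(4); W[:3,:3]=R.from_euler('xyz',s['tool_rot']).as_matrix(); W[:3,3]=s['eef_pos']; T=W@np.array(d['T_tool_cam'])
    d['T']=T; d['f']=d['img'].shape[0]/2/np.tan(np.radians(d['vfov'])/2)
    return d
def ray(d,u,v):
    f=d['f'];K=np.array([[f,0,d['cx']],[0,f,d['cy']],[0,0,1.]])
    p=cv2.undistortPoints(np.array([[[u,v]]],float),K,np.array([d['k1'],0,0,0.]))[0,0]
    return d['T'][:3,3],d['T'][:3,:3]@np.array([p[0],-p[1],-1])
def onz(d,u,v,z):
    o,r=ray(d,u,v); return o+r*(z-o[2])/r[2]
def proj(d,P):
    c=np.linalg.inv(d['T'])@np.append(P,1); x,y=c[0]/-c[2],-c[1]/-c[2]; k=1+d['k1']*(x*x+y*y)
    return d['cx']+d['f']*x*k,d['cy']+d['f']*y*k
def two(d1,p1,d2,p2):
    o1,r1=ray(d1,*p1);o2,r2=ray(d2,*p2)
    t=np.linalg.lstsq(np.c_[r1,-r2],o2-o1,rcond=None)[0]
    a,b=o1+r1*t[0],o2+r2*t[1]; return (a+b)/2,np.linalg.norm(a-b)
E
python3 - <<'E'
from h import *
print(read_state())
for n in('scene','side','wrist'):
    d=snap(n,n+'0.png'); print(n,d['vfov'],d['k1'],d['cx'],d['cy'],d['T'].round(2).tolist())
E
```

```text
pics
{'clock': 0.0, 'qpos': array([ 1.25518907,  0.6293476 ,  0.03843629,  1.51839074, -0.02701044,
        0.99627497, -0.01998095]), 'qd': array([ 7.54637543e-04,  4.76685255e-04, -9.00327399e-04, -2.16968269e-05,
        1.34016888e-03,  1.36248289e-03,  1.06216224e-03]), 'tau': array([ 4.65068820e-05, -5.63396502e+01,  1.22588620e+00, -1.93446887e+01,
        1.08568932e-02,  1.04483348e-02,  4.03849540e-06]), 'eef_pos': array([ 160.5759287 , -629.23058859,  244.38072277]), 'tool_rot': array([-3.13968979e+00,  1.34571011e-05,  2.49824708e-01]), 'force': array([-0.67543678,  0.64632287,  0.75262139]), 'torque': array([-0.01208173,  0.01854464, -0.01039887]), 'gripper_force': 0.0, 'width': 85.49482882309867}
scene 53.00172360825329 -0.11308587438192333 276.64901587197187 207.4206960982588 [[-0.62, -0.46, 0.63, 1244.0], [0.78, -0.38, 0.5, 539.82], [0.01, 0.8, 0.6, 740.57], [0.0, 0.0, 0.0, 1.0]]
side 47.068295881933 -0.04866542712792452 275.8907718343442 212.0229714633275 [[-0.69, 0.48, -0.55, -125.97], [-0.73, -0.46, 0.51, 713.56], [-0.01, 0.74, 0.67, 979.26], [0.0, 0.0, 0.0, 1.0]]
wrist 68.61042652324167 -0.01262647960245772 280.176268608364 215.4508335614178 [[0.25, 0.92, 0.29, 235.33], [-0.97, 0.24, 0.07, -610.51], [-0.0, -0.3, 0.95, 372.87], [0.0, 0.0, 0.0, 1.0]]
```

View pics/scene0.png

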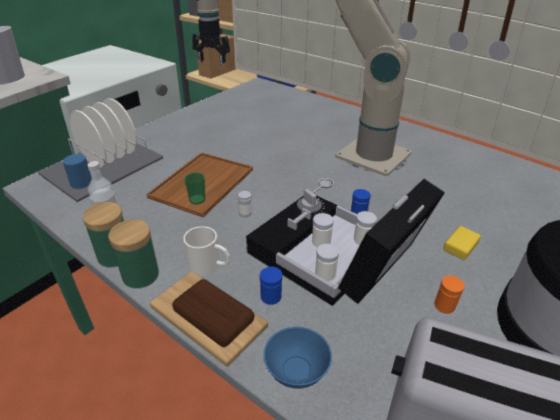

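View pics/side0.png

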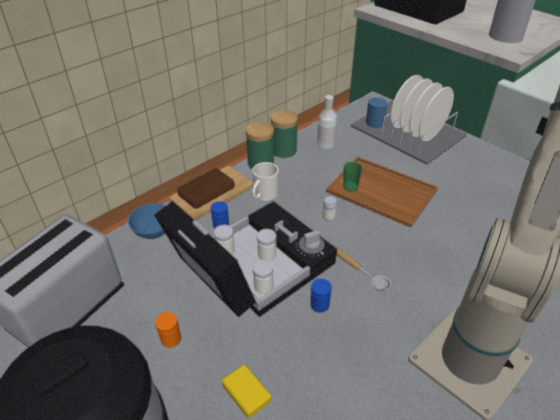

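Scene: maker at about (320,240), lid leaning to the right at (395,240), three white jars at (323,230), (327,262), (366,228); tray at (200,183) with green tumbler (196,188). Side shows the same three jars at (224,238), (266,245), (263,277).

```bash
python3 - <<'E'
import cv2,numpy as np
a=cv2.imread('pics/scene0.png')[175:300,240:450]; b=cv2.imread('pics/side0.png')[195:315,150:345]
a=cv2.resize(a,None,fx=3.8,fy=2.4*3.8/2.4,interpolation=cv2.INTER_CUBIC)[:, :800]
cv2.imwrite('pics/ca.png',a)
b=cv2.resize(b,None,fx=4,fy=4,interpolation=cv2.INTER_CUBIC)
cv2.imwrite('pics/cb.png',b);print(a.shape,b.shape)
E
```

```text
(475, 798, 3) (480, 780, 3)
```

View pics/ca.png

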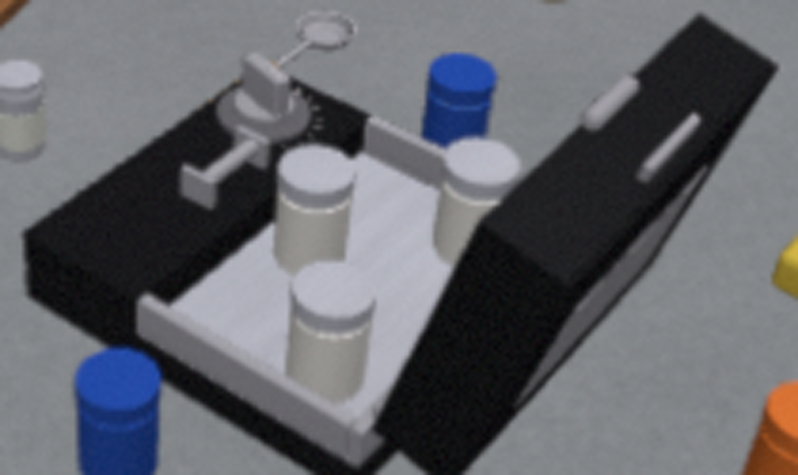

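View pics/cb.png

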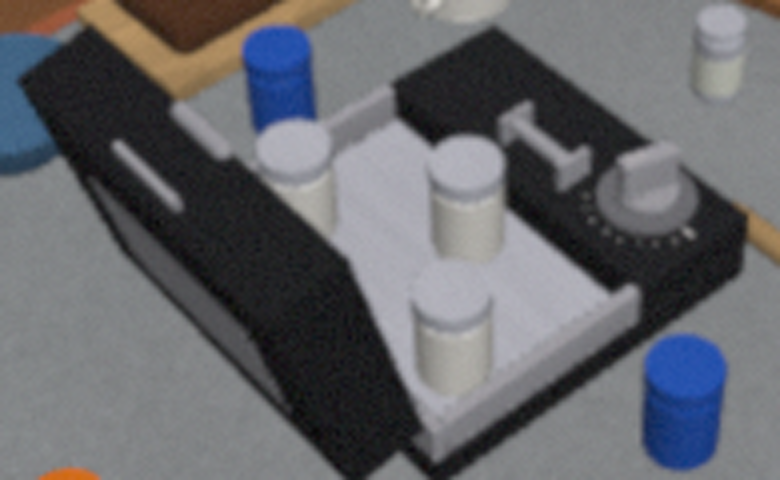

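Both crops show three jars (caps at crop-a (316,168), (334,287), (480,160); crop-b (466,160), (294,142), (452,287)). The knob's grip and white tick are visible at crop-b (650,170)/(690,234).

```bash
python3 - <<'E'
from h import *
A=snap('scene');B=snap('side')
a=lambda x,y:(240+(x+.5)/3.8-.5,175+(y+.5)/3.8-.5)
b=lambda x,y:(150+(x+.5)/4-.5,195+(y+.5)/4-.5)
prs={'deckS':(a(28,235),b(495,28)),'deckN':(a(285,75),b(747,222)),'jA':(a(316,166),b(466,158)),'jB':(a(334,285),b(294,142)),'jC':(a(480,158),b(452,287)),
'tickwhite?':(a(265,62),b(650,160)),'catchend1':(a(198,170),b(517,112)),'catchend2':(a(252,138),b(573,158)),
'spice':(a(20,70),b(720,18)),'lidcornNear':(a(480,225),b(25,80)),'lidcornFar':(a(700,15),b(350,260)),'lidc3':(a(775,68),b(415,430)),
'rimS':(a(145,300),b(395,88)),'rimSe':(a(365,450),(0,0))}
for k,(p,q) in prs.items():
    P,e=two(A,p,B,q); print(k,P.round(1),round(e,1), onz(A,*p,60).round(0)[:2],onz(B,*q,60).round(0)[:2])
E
```

```text
deckS [664.9  -9.7  56.1] 0.2 [668.  -7.] [662.  -7.]
deckN [404.9  11.6  57.2] 10.6 [412.  20.] [405.   7.]
jA [541.2 129.9 106.5] 1.5 [489.  99.] [576. 100.]
jB [629.2 201.  106.8] 1.7 [583. 175.] [669. 175.]
jC [466.3 208.9 105.5] 3.2 [410. 183.] [497. 185.]
tickwhite? [462.5  37.9 102.1] 8.5 [408.  -1.] [489.  11.]
catchend1 [568.7  57.7  82.9] 4.0 [544.  38.] [586.  43.]
catchend2 [512.7  60.8  79.4] 1.0 [491.  46.] [526.  47.]
spice [ 546.  -122.2   73.4] 1.7 [ 531. -137.] [ 555. -133.]
lidcornNear [680.6 327.9 231.9] 50.9 [474. 219.] [852. 274.]
lidcornFar [425.5 313.2 239.4] 0.8 [132. 231.] [559. 217.]
lidc3 [353.6 341.4 181.5] 13.9 [166. 307.] [428. 276.]
rimS [665.4  87.5  56.7] 1.9 [669.  91.] [663.  89.]
rimSe [1120.6  444.6  611.9] 80.4 [688. 264.] [3141.  -88.]
```

Request:
move_arm:
  rows: "0.96 -0.54 -0.2 0 0 0.16 -1;0.96 -0.54 -0.2 0 0 0.16 -1;0.96 -0.54 -0.2 0 0 0.16 -1;0.96 -0.54 -0.2 0 0 0.16 -1;0.96 -0.54 -0.2 0 0 0.16 -1;0.96 -0.54 -0.2 0 0 0.16 -1;0.96 -0.54 -0.2 0 0 0.16 -1;0.96 -0.54 -0.2 0 0 0.16 -1;0.96 -0.54 -0.2 0 0 0.16 -1;0.96 -0.54 -0.2 0 0 0.16 -1"

```text
clock: 1.08
eef_pos: [402.9, -398.8, 305.8]
tool_rot: [-3.141, -0.002, 0.006]
force: [-0.7, -0.7, -0.5]
width: 85.1
gripper_force: 0.0
```

```bash
cat >> h.py <<'E'
def go(x,y,z,yaw=None,n=41.7):
    """print shift/turn in tool units from the measured pose to tool-down pose x,y,z,yaw"""
    s=read_state(); M=R.from_euler('xyz',s['tool_rot']); 
    d=M.inv().apply(np.array([x,y,z])-s['eef_pos'])/300
    t=np.zeros(3) if yaw is None else (M.inv()*R.from_euler('xyz',[np.pi,0,yaw])).as_rotvec()/(np.pi/2)
    print('at',s['eef_pos'].round(1),s['tool_rot'].round(3),'->',d.round(4),t.round(4),'rows',round(np.linalg.norm(d)*300/41.7,1),round(np.linalg.norm(t)*90/7.16,1))
E
python3 - <<'E'
from h import *
go(470,-60,330,0)
A=snap('scene');B=snap('side')
for d,pts in((A,[(151,181),(199,155),(253,170),(206,211)]),(B,[(364,160),(437,186),(413,218),(328,193)])):
    for p in pts: print(onz(d,*p,16).round(0)[:2])
E
```

```text
at [ 402.9 -398.8  305.8] [-3.141e+00 -2.000e-03  6.000e-03] -> [ 0.2301 -1.1282 -0.0796] [-0.0003 -0.0013  0.0035] rows 8.3 0.0
[ 623. -457.]
[ 414. -459.]
[ 370. -248.]
[ 622. -207.]
[ 645. -411.]
[ 395. -469.]
[ 360. -288.]
[ 611. -192.]
```

```bash
python3 - <<'E'
from h import *
snap('wrist','w1.png')
E
```

Request:
move_arm:
  rows: "0.3 -1 -0.1 0 0 0 -1;0.3 -1 -0.1 0 0 0 -1;0.3 -1 -0.1 0 0 0 -1;0.3 -1 -0.1 0 0 0 -1;0.3 -1 -0.1 0 0 0 -1;0.3 -1 -0.1 0 0 0 -1;0.3 -1 -0.1 0 0 0 -1;0.3 -1 -0.1 0 0 0 -1;0.3 -1 -0.1 0 0 0 -1;0.3 -1 -0.1 0 0 0 -1"

```text
clock: 2.07
eef_pos: [490.0, -102.4, 335.2]
tool_rot: [3.141, 0.0, -0.001]
force: [-0.5, -0.8, -0.4]
width: 85.4
gripper_force: 0.0
```

```bash
python3 - <<'E'
from h import *
go(480,40,330,0)
snap('wrist','w2.png')
a=cv2.imread('pics/w1.png');b=cv2.imread('pics/w2.png')
cv2.imwrite('pics/w12.png',np.vstack([cv2.resize(a,(400,300)),cv2.resize(b,(400,300))]))
E
```

```text
at [ 490.  -102.4  335.2] [ 3.141e+00  0.000e+00 -1.000e-03] -> [-0.034  -0.4745  0.017 ] [ 0.0004  0.0002 -0.0009] rows 3.4 0.0
```

View pics/w12.png

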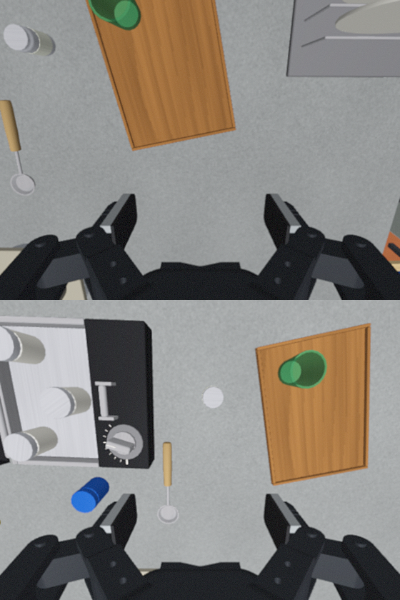

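w1/w2: tray seen wholly in w2 (corners ≈ (258,348),(369,325),(367,467),(274,484) in the half-scale lower picture), tumbler base at (290,372), knob at (123,442), jars (65,402), (20,345), (25,445), spice cap (213,398).

```bash
python3 - <<'E'
from h import *
d=snap('wrist'); hsv=cv2.cvtColor(d['img'],cv2.COLOR_RGB2HSV)
m=((hsv[...,0]>5)&(hsv[...,0]<20)&(hsv[...,1]>100)).astype(np.uint8)
m[:, :330]=0; m[300:]=0
c=max(cv2.findContours(m,0,2)[0],key=cv2.contourArea); h=cv2.convexHull(c)
q=cv2.approxPolyDP(h,8,True)[:,0]; print(q)
P=np.array([onz(d,*p,16)[:2] for p in q]); print(P.round(0).tolist(),P.mean(0))
H=np.array([onz(d,*p,16)[:2] for p in h[:,0]],np.float32); print(cv2.minAreaRect(H))
g=((hsv[...,0]>45)&(hsv[...,0]<85)&(hsv[...,1]>60)).astype(np.uint8); c=max(cv2.findContours(g,0,2)[0],key=cv2.contourArea)
print(cv2.boundingRect(c)); print('tumbler base guess',onz(d,290/400*560,72/300*420,6).round(0), 'top',onz(d,311/400*560,69/300*420,86).round(0), 'spice top',onz(d,213*1.4,98*1.4,70).round(0))
E
```

```text
[[516  32]
 [513 233]
 [382 258]
 [356  68]]
[[674.0, -411.0], [395.0, -468.0], [354.0, -266.0], [631.0, -205.0]] [ 513.28340201 -337.49703388]
((513.5513305664062, -336.90643310546875), (286.96600341796875, 210.7642822265625), 11.577466011047363)
(389, 69, 67, 54)
tumbler base guess [ 590. -281.    6.] top [ 590. -283.   86.] spice top [ 544. -127.   70.]
```

Request:
move_arm:
  rows: "0 -0.5 0 0 0 0 -1;0 -0.5 0 0 0 0 -1;0 -0.5 0 0 0 0 -1;0 -0.5 0 0 0 0 -1;0 -0.5 0 0 0 0 -1;0 -0.5 0 0 0 0 -1;0 -0.5 0 0 0 0 -1"

```text
clock: 2.75
eef_pos: [490.5, 45.3, 335.1]
tool_rot: [3.14, 0.0, -0.006]
force: [-0.5, -0.8, -0.5]
width: 85.5
gripper_force: 0.0
```

```bash
python3 - <<'E'
from h import *
d=snap('wrist','w3.png'); print(read_state()['eef_pos'])
E
```

```text
[490.49923513  45.15225421 335.12139834]
```

View pics/w3.png

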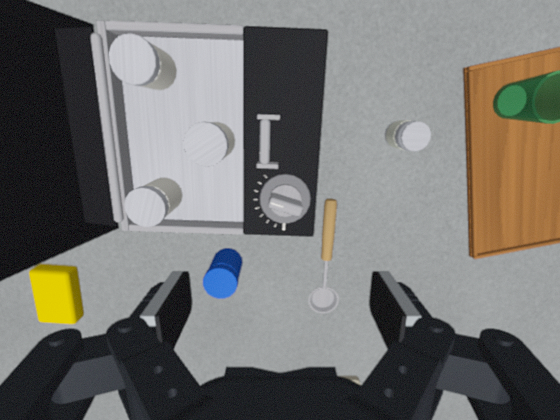

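w3: exactly three jars (caps ≈ (206,142), (135,60), (148,205)); nothing hidden under the lid; knob at (285,202) with bar from (270,197) to (302,210), zero tick at (284,226); deck corners (244,27), (327,31), (314,236).

```bash
python3 - <<'E'
from h import *
d=snap('wrist'); print(read_state()['qpos'].round(3))
im=d['img']; g=im.max(2)
m=((g<60)).astype(np.uint8); m[:, :225]=0; m[:,345:]=0; m[245:]=0; m[:20]=0
c=max(cv2.findContours(m,0,2)[0],key=cv2.contourArea); h=cv2.convexHull(c)[:,0]
H=np.array([onz(d,*p,60)[:2] for p in h],np.float32); print(cv2.minAreaRect(H)); print(cv2.boxPoints(cv2.minAreaRect(H)).round(0).tolist())
for n,p in dict(A=(206,142),B=(135,60),C=(148,205)).items(): print(n,onz(d,*p,105).round(1))
for n,p in dict(knob=(286,202),b1=(270,197),b2=(302,210)).items(): print(n,onz(d,*p,104).round(1))
for n,p in dict(tick=(284,226),ca1=(268,117),ca2=(267,165)).items(): print(n,onz(d,*p,62).round(1))
o=cv2.resize(im[15:245,90:330],None,fx=2.6,fy=2.6,interpolation=cv2.INTER_CUBIC); cv2.imwrite('pics/cw3.png',o[:,:,::-1])
E
```

```text
[-0.114  0.301 -0.048  1.817  0.018  1.024 -1.746]
((540.7107543945312, 43.46057891845703), (97.17729187011719, 255.16830444335938), 87.61815643310547)
[[411.0, 0.0], [666.0, -10.0], [670.0, 87.0], [415.0, 97.0]]
A [542.9 129.  105. ]
B [628.3 197.7 105. ]
C [469.1 205.1 105. ]
knob [471.4  38.1 104. ]
b1 [477.8  57.3 104. ]
b2 [461.2  18.6 104. ]
tick [425.9  40.1  62. ]
ca1 [569.7  59.5  62. ]
ca2 [510.1  61.9  62. ]
```

View pics/cw3.png

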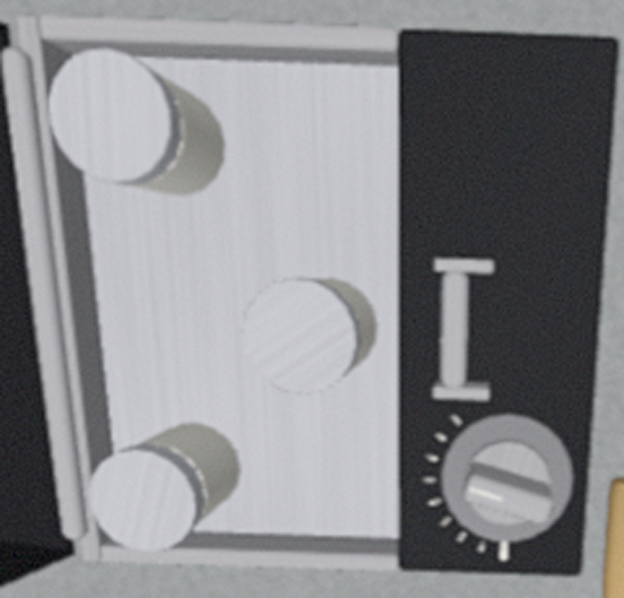

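```bash
python3 - <<'E'
from h import *
d=snap('wrist'); a=lambda x,y:(90+(x+.5)/2.6-.5,15+(y+.5)/2.6-.5)
for n,p,z in [('disc',(507,478),74),('bartop',(508,498),104),('barL',(467,487),104),('barR',(549,510),104),('A',(300,336),105),('B',(111,116),105),('C',(144,497),105),('Atop x',(300,278),105),('tick',(504,548),61)]:
    print(n,onz(d,*a(*p),z).round(1))
A=snap('scene');B=snap('side')
for n,p in dict(knob=(471,39,104),A=(542,129,105),B=(629,198,105),C=(468,205,105)).items(): print(n,np.round(proj(A,p),1),np.round(proj(B,p),1))
go(472,38,150,1.29)
E
```

```text
disc [468.1  39.5  74. ]
bartop [466.2  39.5 104. ]
barL [471.6  58.6 104. ]
barR [460.2  20.3 104. ]
A [540.8 130.5 105. ]
B [629.1 200.8 105. ]
C [468.1 209.2 105. ]
Atop x [565.2 128.6 105. ]
tick [426.4  41.   61. ]
knob [308.9 193.2] [310.4 231.3]
A [322.4 219. ] [266.4 234. ]
B [326.6 249.9] [224.3 229.9]
C [364.6 216.6] [263.8 264.8]
at [490.5  46.6 335.3] [ 3.141  0.    -0.004] -> [-0.0616  0.0288  0.6176] [ 2.00e-04  2.00e-04 -8.24e-01] rows 4.5 10.4
```

Request:
move_arm:
  rows: "-0.077 0.024 0.617 0 0 -0.818 0.2;-0.077 0.024 0.617 0 0 -0.818 0.2;-0.077 0.024 0.617 0 0 -0.818 0.2;-0.077 0.024 0.617 0 0 -0.818 0.2;-0.077 0.024 0.617 0 0 -0.818 0.2;-0.077 0.024 0.617 0 0 -0.818 0.2;-0.077 0.024 0.617 0 0 -0.818 0.2;-0.077 0.024 0.617 0 0 -0.818 0.2;-0.077 0.024 0.617 0 0 -0.818 0.2;-0.077 0.024 0.617 0 0 -0.818 0.2;-0.077 0.024 0.617 0 0 -0.818 0.2;-0.077 0.024 0.617 0 0 -0.818 0.2"

```text
clock: 4.0
eef_pos: [467.5, 40.2, 150.2]
tool_rot: [3.142, -0.0, 1.283]
force: [-0.3, -0.1, 0.2]
width: 34.2
gripper_force: 0.0
```

```bash
python3 - <<'E'
from h import *
go(467.5,39.5,94,1.28)
d=snap('wrist','w4.png')
E
```

```text
at [467.5  40.2 150.2] [ 3.142 -0.     1.283] -> [-0.0024  0.0006  0.1872] [ 0.     -0.0001  0.0017] rows 1.3 0.0
```

View pics/w4.png

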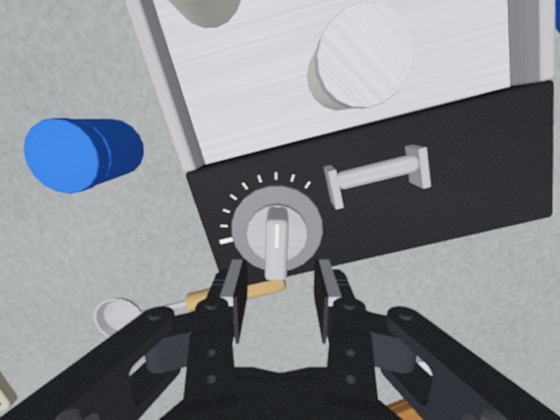

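w4: the bar (268–288, 205–280) lies squarely between the fingers, pointer line towards the image top, as computed; descend, close, and turn.

Request:
move_arm:
  rows: "-0.002 0 0.1 0 0 0 0.2;-0.002 0 0.187 0 0 0 0.2;-0.002 0 0.187 0 0 0 0.2;-0.002 0 0.187 0 0 0 0.2;-0.002 0 0.187 0 0 0 1;-0.002 0 0.187 0 0 0 1;-0.002 0 0.187 0 0 0 1;-0.002 0 0.187 0 0 0 1;-0.002 0 0.187 0 0 0 1;-0.002 0 0.187 0 0 0 1"

```text
clock: 4.88
eef_pos: [465.4, 41.1, 95.4]
tool_rot: [-3.14, 0.001, 1.284]
force: [-4.9, 2.4, 3.1]
width: 12.7
gripper_force: 59.0
```

```bash
python3 - <<'E'
from h import *
s=read_state();print(s['width'],s['gripper_force'],s['force'],s['torque']); go(467.5,39.5,94,3.10)
E
```

```text
12.71235214228407 58.9929074048996 [-4.93630141  2.37258129  3.1142162 ] [ 0.52236584  1.17498976 -0.07884205]
at [465.4  41.1  95.4] [-3.140e+00  1.000e-03  1.284e+00] -> [-0.0029  0.0083  0.0046] [-1.2000e-03 -9.0000e-04 -1.1564e+00] rows 0.1 14.5
```

Request:
move_arm:
  rows: "0 -0.007 0 0 0 0 1;0 -0.007 0 0 0 -0.08 1;0 -0.007 0 0 0 -0.16 1;0 -0.007 0 0 0 -0.24 1;0 -0.007 0 0 0 -0.32 1;0 -0.007 0 0 0 -0.4 1;0 -0.007 0 0 0 -0.48 1;0 -0.007 0 0 0 -0.56 1;0 -0.007 0 0 0 -0.64 1;0 -0.007 0 0 0 -0.72 1;0 -0.007 0 0 0 -0.8 1;0 -0.007 0 0 0 -0.8 1"

```text
clock: 5.88
eef_pos: [463.1, 40.4, 95.3]
tool_rot: [-3.139, -0.001, 2.545]
force: [-7.9, 0.5, 9.7]
width: 12.6
gripper_force: 60.8
```

```bash
python3 - <<'E'
from h import *
s=read_state();print(s['width'],s['gripper_force'],s['force'],s['torque']); go(465,40,94,3.10)
E
```

```text
12.578009378540012 60.793046951293945 [-7.93014991  0.47564989  9.6653009 ] [-1.49548328e-03  1.66954060e+00  4.64896718e-02]
at [463.1  40.4  95.3] [-3.139e+00 -1.000e-03  2.545e+00] -> [-0.0059  0.0025  0.0045] [-0.0017 -0.0009 -0.3536] rows 0.1 4.4
```

Request:
move_arm:
  rows: "0.005 0.003 0 0 0 -0.07 1;0.005 0.003 0 0 0 -0.14 1;0.005 0.003 0 0 0 -0.21 1;0.005 0.003 0 0 0 -0.28 1;0.005 0.003 0 0 0 -0.33 1;0.005 0.003 0 0 0 -0.35 1;0.005 0.003 0 0 0 -0.36 1;0.005 0.003 0 0 0 -0.37 1;0.005 0.003 0 0 0 -0.37 1"

```text
clock: 6.63
eef_pos: [462.7, 39.5, 95.3]
tool_rot: [-3.135, -0.002, 3.116]
force: [-7.2, -4.6, 11.6]
width: 12.5
gripper_force: 61.4
```

```bash
python3 - <<'E'
from h import *
s=read_state();print(s['width'],s['gripper_force'],s['force'],s['torque'],s['qpos'].round(2)); go(465,40,94,3.10)
E
```

```text
12.520149799021356 61.42293334007263 [-7.19796265 -4.55011704 11.58350452] [-0.85284447  1.46345064 -0.70090924] [ 0.36  0.75 -0.77  2.14  0.93  0.64  0.47]
at [462.7  39.5  95.3] [-3.135e+00 -2.000e-03  3.116e+00] -> [-0.0077  0.002   0.0044] [-0.004  -0.0015  0.0102] rows 0.1 0.1
```

Request:
move_arm:
  rows: "0 0 0 0 0 0 0.2;0 0 0 0 0 0 0.2;0 0 0 0 0 0 0.2;0 0 0 0 0 0 0.2;0 0 -0.1 0 0 0 0.2;0 0 -0.2 0 0 0 0.2;0 0 -0.35 0 0 0 0.2;0 0 -0.5 0 0 0 -1;0 0 -0.6 0 0 0 -1;0 0 -0.6 0 0 0 -1;0 0 -0.6 0 0 0 -1"

```text
clock: 7.55
eef_pos: [465.8, 43.0, 276.1]
tool_rot: [-3.142, 0.005, 3.121]
force: [-1.3, 0.0, -0.1]
width: 80.8
gripper_force: 0.0
```

```bash
python3 - <<'E'
from h import *
s=read_state();print(s['qpos'].round(2))
go(541,130,150,1.571)
d=snap('wrist','w5.png')
for n,p in dict(knob=(467.5,39.5,104),A=(541,130.5,105),B=(629,200.5,105),C=(468,208,105)).items(): print(n,np.round(proj(d,p),1))
E
```

```text
[ 0.59  0.51 -1.07  1.95  0.54  1.    0.81]
at [465.8  43.  276.1] [-3.142  0.005  3.121] -> [-0.2424  0.2952  0.4217] [0.0025 0.0026 0.9865] rows 4.1 12.4
knob [276.7 199. ]
A [362.9 263.7]
B [418.2 330.6]
C [444.4 196.4]
```

View pics/w5.png

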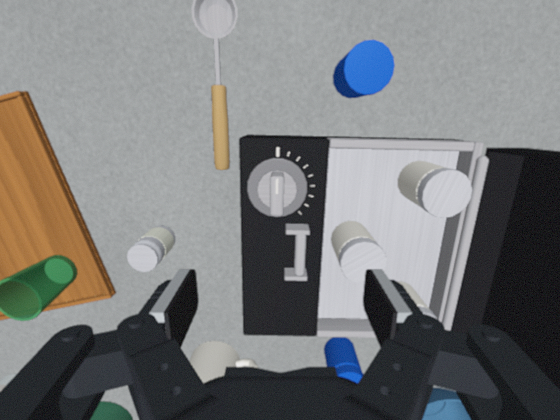

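w5: knob pointer at (277,185) now points straight at the zero tick (277,152); jars unmoved (caps (361,263), (444,192), B behind the finger).

Request:
move_arm:
  rows: "-0.243 0.295 0.2 0 0 0.777 -0.6;-0.243 0.295 0.2 0 0 0.777 -0.6;-0.243 0.295 0.2 0 0 0.777 -0.6;-0.243 0.295 0.2 0 0 0.777 -0.6;-0.243 0.295 0.2 0 0 0.777 -0.6;-0.243 0.295 0.3 0 0 0.777 -0.6;-0.243 0.295 0.3 0 0 0.777 -0.6;-0.243 0.295 0.3 0 0 0.777 -0.6;-0.243 0.295 0.3 0 0 0.777 -0.6;-0.243 0.295 0.3 0 0 0.777 -0.6;-0.243 0.295 0.3 0 0 0.777 -0.6;-0.243 0.295 0.3 0 0 0.777 -0.6"

```text
clock: 8.6
eef_pos: [538.2, 129.5, 182.8]
tool_rot: [-3.139, 0.0, 1.904]
force: [-0.2, 0.0, -0.6]
width: 68.5
gripper_force: 0.0
```

```bash
python3 - <<'E'
from h import *
s=read_state();print(s['qpos'].round(2))
go(541,130.5,80,1.9)
d=snap('wrist','w6.png')
for n,p in dict(knob=(467.5,39.5,104),A=(541,130.5,105),B=(629,200.5,105),C=(468,208,105)).items(): print(n,np.round(proj(d,p),1))
E
```

```text
[ 0.09  0.63 -0.58  1.84  0.46  0.81 -0.4 ]
at [538.2 129.5 182.8] [-3.139  0.     1.904] -> [2.000e-04 1.080e-02 3.427e-01] [-0.0017  0.0003  0.0027] rows 2.5 0.0
knob [156.7 305.1]
A [284.1 231.2]
B [440.5 179.6]
C [214.4  84.4]
```

View pics/w6.png

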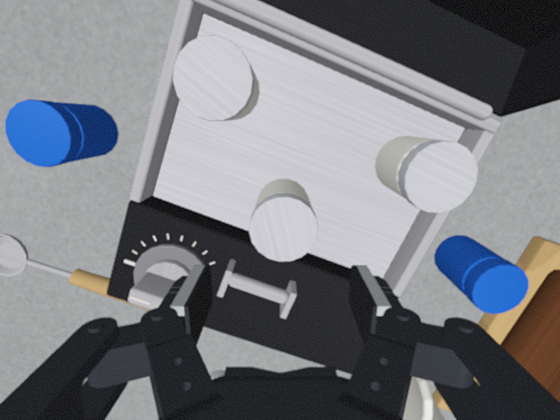

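w6: caps at A (283,226), B (438,177), C (213,78); the A cap is centred between the fingers.

```bash
python3 - <<'E'
from h import *
d=snap('wrist')
for n,p in dict(A=(283,226),B=(438,177),C=(213,78)).items(): print(n,onz(d,*p,105).round(1))
go(540.5,131.5,80,1.9)
A=snap('scene');B=snap('side');a=lambda x,y:(240+(x+.5)/3.8-.5,175+(y+.5)/3.8-.5)
b=lambda x,y:(150+(x+.5)/4-.5,195+(y+.5)/4-.5)
print(two(A,a(485,225),B,b(95,25)))
E
```

```text
A [539.2 134.  105. ]
B [627.  201.6 105. ]
C [466.4 211.3 105. ]
at [538.6 129.6 183.3] [-3.14  -0.     1.903] -> [0.0039 0.0087 0.3444] [-0.001  -0.0001  0.0021] rows 2.5 0.0
(array([673.84084584, 303.76818573, 238.80528018]), np.float64(2.108074062160509))
```

Request:
move_arm:
  rows: "0.006 0.007 0.12 0 0 0 -0.6;0.006 0.007 0.24 0 0 0 -0.6;0.006 0.007 0.344 0 0 0 -0.6;0.006 0.007 0.344 0 0 0 -0.6;0.006 0.007 0.344 0 0 0 1;0.006 0.007 0.344 0 0 0 1;0.006 0.007 0.344 0 0 0 1;0.006 0.007 0.344 0 0 0 1;0.006 0.007 0.344 0 0 0 1;0.006 0.007 0.344 0 0 0 1;0.006 0.007 0.344 0 0 0 1"

```text
clock: 9.72
eef_pos: [541.1, 132.0, 81.8]
tool_rot: [3.14, 0.0, 1.9]
force: [0.1, -0.7, 3.3]
width: 48.8
gripper_force: 62.3
```

Request:
move_arm:
  rows: "0 0 -0.1 0 0 0 1;0 0 -0.2 0 0 0 1;0 0 -0.3 0 0 0 1;0 0 -0.4 0 0 0 1;0 0 -0.45 0 0 0 1;0 0 -0.45 0 0 0 1"

```text
clock: 10.22
eef_pos: [542.5, 133.0, 219.6]
tool_rot: [3.134, 0.0, 1.9]
force: [0.5, 1.5, -1.4]
width: 48.4
gripper_force: 63.1
```

```bash
python3 - <<'E'
from h import *
s=read_state();print(s['qpos'].round(2))
go(423.5,-396.3,200,1.77)
E
```

```text
[ 0.11  0.59 -0.61  1.8   0.43  0.88 -0.37]
at [542.5 133.  219.6] [3.134 0.    1.9  ] -> [-1.5409 -0.9472  0.0592] [ 0.0047 -0.      0.0831] rows 13.0 1.0
```

Request:
move_arm:
  rows: "-0.85 -0.52 0 0 0 0.05 1;-0.85 -0.52 0 0 0 0.05 1;-0.85 -0.52 0 0 0 0.05 1;-0.85 -0.52 0 0 0 0.05 1;-0.85 -0.52 0 0 0 0.05 1;-0.85 -0.52 0 0 0 0.05 1;-0.85 -0.52 0 0 0 0.05 1;-0.85 -0.52 0 0 0 0.05 1;-0.85 -0.52 0 0 0 0.05 1"

```text
clock: 10.97
eef_pos: [473.0, -164.4, 214.2]
tool_rot: [-3.138, 0.0, 1.814]
force: [0.3, 0.8, -2.2]
width: 48.5
gripper_force: 63.4
```

```bash
python3 - <<'E'
from h import *
s=read_state();print(s['qpos'].round(2),s['width'])
go(423.5,-396.3,150,1.77)
E
```

```text
[ 0.7   0.52 -0.61  1.95  0.41  0.8   0.1 ] 48.522290235595705
at [ 473.  -164.4  214.2] [-3.138  0.     1.814] -> [-0.7105 -0.3456  0.2154] [-0.0025  0.0002  0.0281] rows 5.9 0.4
```

Request:
move_arm:
  rows: "-0.71 -0.346 0 0 0 0.028 1;-0.71 -0.346 0 0 0 0.028 1;-0.71 -0.346 0 0 0 0.028 1;-0.71 -0.346 0 0 0 0.028 1;-0.71 -0.346 0 0 0 0.028 1;-0.71 -0.346 0 0 0 0.028 1;-0.71 -0.346 0.2 0 0 0.028 1;-0.71 -0.346 0.3 0 0 0.028 1;-0.71 -0.346 0.4 0 0 0.028 1;-0.71 -0.346 0.4 0 0 0.028 1"

```text
clock: 11.8
eef_pos: [423.6, -387.4, 88.3]
tool_rot: [-3.133, -0.012, 1.78]
force: [-1.1, 1.1, -3.6]
width: 48.9
gripper_force: 63.4
```

```bash
python3 - <<'E'
from h import *
s=read_state();print(s['qpos'].round(2),s['width'])
go(423.5,-396.3,58.3,1.77)
d=snap('wrist','w7.png')
E
```

```text
[ 0.99  0.79 -0.48  1.84  0.55  0.67  0.39] 48.927925456343765
at [ 423.6 -387.4   88.3] [-3.133 -0.012  1.78 ] -> [-0.0302 -0.0057  0.0998] [-0.0057 -0.0077  0.0063] rows 0.8 0.1
```

View pics/w7.png

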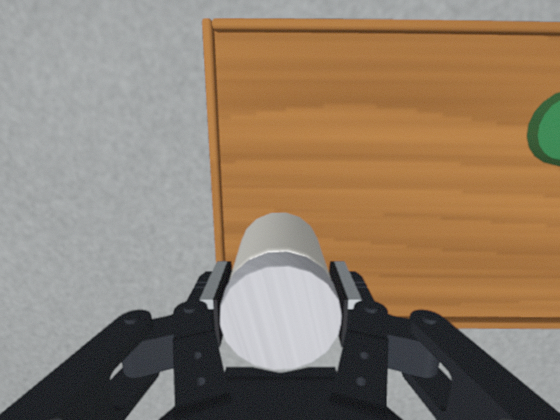

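w7: jar A hangs over the tray interior left part, tray left rim at x≈213, lower rim at y≈322; clear of both. Lower it.

Request:
move_arm:
  rows: "-0.01 0 0.04 0 0 0 1;-0.01 0 0.08 0 0 0 1;-0.01 0 0.095 0 0 0 1;-0.01 0 0.1 0 0 0 1;-0.01 0 0.1 0 0 0 1;-0.01 0 0.1 0 0 0 1"

```text
clock: 12.35
eef_pos: [429.0, -395.1, 66.7]
tool_rot: [3.141, 0.001, 1.778]
force: [-0.3, -0.6, -2.5]
width: 48.8
gripper_force: 63.4
```

```bash
python3 - <<'E'
from h import *
s=read_state();print(s['width'],s['force'])
go(423.5,-393,57.8,1.77)
E
```

```text
48.83575517888692 [-0.26536533 -0.58639829 -2.4862974 ]
at [ 429.  -395.1   66.7] [3.141e+00 1.000e-03 1.778e+00] -> [ 0.0108 -0.0166  0.0297] [0.0006 0.0007 0.0052] rows 0.3 0.1
```

Request:
move_arm:
  rows: "0 0 0.015 0 0 0 1;0 0 0.025 0 0 0 1;0 0 0.03 0 0 0 1;0 0 0.03 0 0 0 1;0 0 0.03 0 0 0 1"

```text
clock: 12.77
eef_pos: [428.7, -395.1, 57.8]
tool_rot: [3.142, 0.001, 1.778]
force: [-1.5, 1.0, 5.9]
width: 49.0
gripper_force: 64.2
```

Contact (+6 N). Release to a limited width, rise.

Request:
move_arm:
  rows: "0 0 0 0 0 0 -0.5;0 0 0 0 0 0 -0.5;0 0 0 0 0 0 -0.5;0 0 0 0 0 0 -0.5;0 0 -0.1 0 0 0 -0.5;0 0 -0.2 0 0 0 -0.5;0 0 -0.35 0 0 0 -0.5;0 0 -0.5 0 0 0 -0.5;0 0 -0.6 0 0 0 -0.6;0 0 -0.6 0 0 0 -0.6"

```text
clock: 13.6
eef_pos: [432.6, -396.7, 244.5]
tool_rot: [3.133, 0.01, 1.778]
force: [1.3, -0.9, 0.5]
width: 68.5
gripper_force: 0.0
```

```bash
python3 - <<'E'
from h import *
s=read_state();print(s['width'],s['qpos'].round(2))
go(628,200,250,1.9)
E
```

```text
68.4613404722541 [ 1.08  0.59 -0.62  1.7   0.41  0.96  0.52]
at [ 432.6 -396.7  244.5] [3.133 0.01  1.778] -> [ 1.8123  1.0469 -0.0278] [ 0.0051  0.0069 -0.0776] rows 15.1 1.0
```

Request:
move_arm:
  rows: "0.98 0.5 0 0 0 -0.04 -0.6;0.98 0.5 0 0 0 -0.04 -0.6;0.98 0.5 0 0 0 -0.04 -0.6;0.98 0.5 0 0 0 -0.04 -0.6;0.98 0.5 0 0 0 -0.04 -0.6;0.98 0.5 0 0 0 -0.04 -0.6;0.98 0.5 0 0 0 -0.04 -0.6;0.98 0.5 0 0 0 -0.04 -0.6;0.98 0.5 0 0 0 -0.04 -0.6"

```text
clock: 14.35
eef_pos: [517.1, -65.8, 238.0]
tool_rot: [3.136, -0.005, 1.854]
force: [-0.4, 0.5, 0.2]
width: 68.0
gripper_force: 0.0
```

```bash
python3 - <<'E'
from h import *
s=read_state();print(s['width'],s['qpos'].round(2))
go(628,180,240,1.9)
E
```

```text
68.04096704184502 [ 0.52  0.52 -0.65  1.87  0.39  0.88 -0.04]
at [517.1 -65.8 238. ] [ 3.136 -0.005  1.854] -> [ 0.6835  0.584  -0.    ] [ 0.0038 -0.0029 -0.0293] rows 6.5 0.4
```

Request:
move_arm:
  rows: "0.68 0.584 0 0 0 -0.03 -0.6;0.68 0.584 0 0 0 -0.03 -0.6;0.68 0.584 0 0 0 -0.03 -0.6;0.68 0.584 0 0 0 -0.03 -0.6;0.68 0.584 0 0 0 -0.03 -0.6;0.68 0.584 0 0 0 -0.03 -0.6;0.68 0.584 0 0 0 -0.03 -0.6;0.68 0.584 0 0 0 -0.03 -0.6"

```text
clock: 15.02
eef_pos: [629.6, 174.1, 236.7]
tool_rot: [3.139, -0.005, 1.895]
force: [-0.0, -0.3, -0.2]
width: 68.4
gripper_force: 0.0
```

```bash
python3 - <<'E'
from h import *
s=read_state();print(s['width'],s['qpos'].round(2))
go(628,201,150,1.9)
d=snap('wrist'); d2=snap('scene'); im=d['img'].copy()
for n,p in dict(B=(627.5,201,105),C=(467,210,105)).items(): 
    u=np.round(proj(d,p)).astype(int); print(n,u); cv2.drawMarker(im,tuple(map(int,u)),(255,0,0),0,12)
cv2.imwrite('pics/w8.png',np.hstack([cv2.resize(im,(400,300)),cv2.resize(d2['img'][130:310,150:450],(400,300))])[:,:,::-1])
E
```

```text
68.4150398829694 [ 0.04  0.7  -0.61  1.51  0.43  1.07 -0.35]
at [629.6 174.1 236.7] [ 3.139 -0.005  1.895] -> [0.0851 0.0229 0.2894] [ 0.0016 -0.0031 -0.0031] rows 2.2 0.1
B [287 181]
C [102 108]
```

View pics/w8.png

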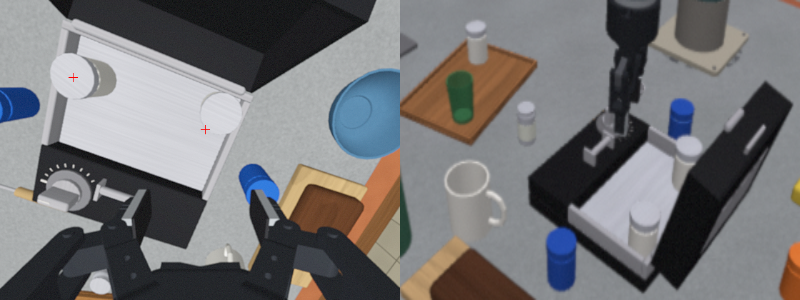

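w8: jar B has been knocked (cap now at ~(221,114)·1.4 in the wrist picture rather than the predicted cross), C unmoved; jar A stands on the tray in the scene view.

```bash
python3 - <<'E'
from h import *
d=snap('wrist'); A=snap('scene'); print(onz(d,309.4,159.6,105)); print(two(d,(309.4,159.6),A,(333,256.5)))
g=cv2.cvtColor(d['img'],cv2.COLOR_RGB2GRAY)
c=cv2.HoughCircles(cv2.GaussianBlur(g,(3,3),0),cv2.HOUGH_GRADIENT,1,20,param1=60,param2=14,minRadius=25,maxRadius=36)
for q in c[0][:8]: print(q, onz(d,q[0],q[1],105).round(0))
B=snap('side'); g=cv2.cvtColor(B['img'],cv2.COLOR_RGB2GRAY)
for P in [(615,212,105)]: print(proj(B,P),proj(A,P))
P=onz(d,309.4,159.6,105); go(P[0],P[1],150,1.9)
E
```

```text
[638.49151633 216.95930741 105.        ]
(array([637.92892653, 218.55861116, 104.27898091]), np.float64(3.547509747849009))
[313.5 149.5  28.8] [639. 226. 105.]
[ 92.5 258.5  26.6] [478.  68. 105.]
[104.5  96.5  34.3] [467. 213. 105.]
[496.5 144.5  29.7] [782. 278. 105.]
[138.5 104.5  26.2] [494. 215. 105.]
[367.5 267.5  28.8] [724. 140. 105.]
[ 87.5 282.5  34.3] [477.  41. 105.]
[503.5 173.5  34.3] [800. 258. 105.]
(np.float64(223.50421181970552), np.float64(235.2217969135897)) (np.float64(335.30691940510974), np.float64(249.23804221492844))
at [629.1 164.7 236.7] [-3.140e+00  2.000e-03  1.886e+00] -> [0.1564 0.0841 0.2886] [-0.0007  0.001  -0.009 ] rows 2.4 0.1
```

```bash
cat >> h.py <<'E'
def got(x,y,z,yaw,tilt):
    s=read_state(); M=R.from_euler('xyz',s['tool_rot']); G=R.from_euler('xyz',[np.pi,0,yaw])*R.from_rotvec([0,tilt,0])
    print('at',s['eef_pos'].round(1),s['tool_rot'].round(3),'->',(M.inv().apply(np.array([x,y,z])-s['eef_pos'])/300).round(4),((M.inv()*G).as_rotvec()/(np.pi/2)).round(4))
def caps(z=105,r=(24,40),near=None,rad=70):
    d=snap('wrist'); g=cv2.cvtColor(d['img'],cv2.COLOR_RGB2GRAY)
    h=np.linalg.norm(d['T'][:3,3]-np.array([*near,z])); k=25*d['f']/h
    c=cv2.HoughCircles(cv2.GaussianBlur(g,(3,3),0),cv2.HOUGH_GRADIENT,1,10,param1=50,param2=12,minRadius=int(k*.85),maxRadius=int(k*1.2))
    for q in ([] if c is None else c[0]):
        P=onz(d,q[0],q[1],z)
        if np.hypot(*(P[:2]-near))<rad: print(q.round(0),P.round(1))
    return d
E
python3 - <<'E'
from h import *
caps(near=(639,225)); print(read_state()['eef_pos'])
got(639,220,170,1.9,.26)
E
```

```text
[316. 144.  32.] [640.5 227.5 105. ]
[344.  88.  32.] [645.9 274.5 105. ]
[629.17646994 164.80296839 236.83246014]
at [629.2 164.8 236.8] [-3.141e+00  1.000e-03  1.886e+00] -> [0.1651 0.0883 0.2225] [ 0.0007  0.1664 -0.0091]
```

Request:
move_arm:
  rows: "0.165 0.09 0.15 0 0.166 -0.009 -0.5;0.165 0.09 0.15 0 0.166 -0.009 -0.5;0.165 0.09 0.15 0 0.166 -0.009 -0.5;0.165 0.09 0.15 0 0.166 -0.009 -0.5;0.165 0.09 0.15 0 0.166 -0.009 -0.5;0.165 0.09 0.15 0 0.166 -0.009 -0.5;0.165 0.09 0.15 0 0.166 -0.009 -0.5;0.165 0.09 0.15 0 0.166 -0.009 -0.5;0.165 0.09 0.15 0 0.166 -0.009 -0.5;0.165 0.09 0.15 0 0.166 -0.009 -0.5"

```text
clock: 16.15
eef_pos: [639.4, 222.9, 192.7]
tool_rot: [3.139, -0.26, 1.904]
force: [0.3, 0.3, 0.0]
width: 64.0
gripper_force: 0.0
```

```bash
python3 - <<'E'
from h import *
d=caps(near=(640,226)); cv2.imwrite('pics/w9.png',d['img'][:,:,::-1])
got(640,226,84,1.9,.26)
for P in [(640,226,105),(640,226,30)]: print(np.round(proj(d,P)))
A=snap('scene');B=snap('side')
import cv2
cv2.imwrite('pics/w9.png',np.hstack([cv2.resize(d['img'],(400,300)),cv2.resize(A['img'][180:300,270:430],(400,300))])[:,:,::-1])
E
```

```text
[282. 256.  35.] [641.8 223.3 105. ]
[280. 246.  28.] [637.9 230.  105. ]
[300. 188.  36.] [636.9 276.7 105. ]
[318. 194.  36.] [651.4 276.1 105. ]
at [639.4 222.8 192.4] [ 3.139 -0.26   1.903] -> [-0.0838  0.0045  0.3518] [ 0.0011 -0.      0.002 ]
[281. 252.]
[281. 240.]
```

View pics/w9.png

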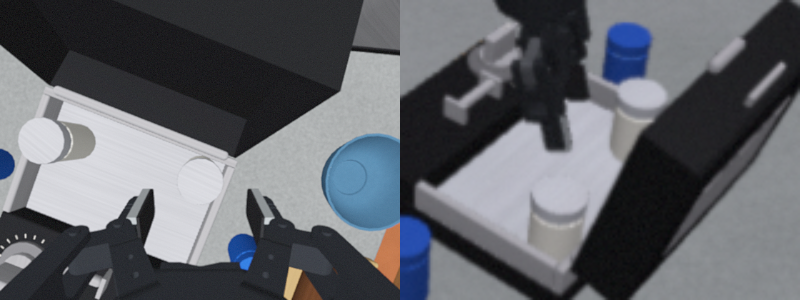

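w9: jar B's cap at (280,253), as predicted for (640,226), centred between the fingers. One picture left; descend and grasp.

Request:
move_arm:
  rows: "-0.028 0.0045 0.117 0 0 0 -0.5;-0.056 0.0045 0.234 0 0 0 -0.5;-0.084 0.0045 0.352 0 0 0 -0.5;-0.084 0.0045 0.352 0 0 0 -0.5;-0.084 0.0045 0.352 0 0 0 1;-0.084 0.0045 0.352 0 0 0 1;-0.084 0.0045 0.352 0 0 0 1;-0.084 0.0045 0.352 0 0 0 1;-0.084 0.0045 0.352 0 0 0 1;-0.084 0.0045 0.352 0 0 0 1"

```text
clock: 17.13
eef_pos: [641.1, 225.7, 84.9]
tool_rot: [3.137, -0.26, 1.903]
force: [-0.1, -1.7, -0.2]
width: 49.0
gripper_force: 62.1
```

```bash
python3 - <<'E'
from h import *
s=read_state(); print(s['force'],s['width'],s['gripper_force'])
got(636,205,200,1.9,.26); go(620,160,220,1.85)
E
```

```text
[-0.1147501  -1.71652059 -0.15149939] 48.996598664060535 62.134974002838135
at [641.1 225.7  84.9] [ 3.137 -0.26   1.903] -> [ 0.041  -0.0367 -0.3864] [ 0.0026 -0.0001  0.0016]
at [641.1 225.7  84.9] [ 3.137 -0.26   1.903] -> [-0.0621 -0.1356 -0.4833] [-0.0014 -0.1656  0.0329] rows 3.6 2.1
```

Request:
move_arm:
  rows: "0.014 -0.008 -0.1 0 0 0 1;0.024 -0.018 -0.2 0 0 0 1;0.032 -0.027 -0.3 0 0 0 1;0.041 -0.037 -0.386 0 0 0 1;0.041 -0.037 -0.386 0 0 0 1;0.041 -0.037 -0.386 0 0 0 1"

```text
clock: 17.63
eef_pos: [636.2, 205.7, 200.7]
tool_rot: [3.135, -0.261, 1.903]
force: [-0.9, 0.7, -2.1]
width: 48.7
gripper_force: 62.8
```

```bash
python3 - <<'E'
from h import *
s=read_state(); print(s['force'],s['width'],s['qpos'].round(2))
got(580,-60,215,1.83,.26);got(592,-372,160,1.77,.26)
E
```

```text
[-0.88658085  0.74166016 -2.1031383 ] 48.66534266095563 [ 0.17  0.82 -0.73  1.49  0.3   0.98 -0.22]
at [636.2 205.7 200.7] [ 3.135 -0.261  1.903] -> [-0.7376 -0.4647 -0.249 ] [-0.0078 -0.0005  0.0452]
at [636.2 205.7 200.7] [ 3.135 -0.261  1.903] -> [-1.7473 -0.766  -0.3306] [-0.0176 -0.0007  0.0821]
```

Request:
move_arm:
  rows: "-0.74 -0.48 -0.249 0 0 0.045 1;-0.74 -0.48 -0.249 0 0 0.045 1;-0.74 -0.48 -0.249 0 0 0.045 1;-0.74 -0.48 -0.249 0 0 0.045 1;-0.74 -0.48 -0.249 0 0 0.045 1;-0.74 -0.48 -0.249 0 0 0.045 1;-0.74 -0.48 -0.249 0 0 0.045 1;-0.74 -0.48 -0.249 0 0 0.045 1;-0.74 -0.48 -0.249 0 0 0.045 1"

```text
clock: 18.38
eef_pos: [574.2, -64.7, 211.7]
tool_rot: [-3.123, -0.261, 1.825]
force: [-0.2, 0.9, -2.0]
width: 48.8
gripper_force: 63.1
```

```bash
python3 - <<'E'
from h import *
s=read_state(); print(s['force'],s['width'],s['qpos'].round(2))
got(510,-379,170,1.77,.26)
E
```

```text
[-0.16368207  0.86013687 -2.03245792] 48.823985394014485 [ 0.64  0.74 -0.77  1.64  0.28  1.03  0.09]
at [574.2 -64.7 211.7] [-3.123 -0.261  1.825] -> [-0.9634 -0.4728 -0.1046] [-0.0211 -0.0003  0.0339]
```

Request:
move_arm:
  rows: "-0.963 -0.473 -0.16 -0.02 0 0.034 1;-0.963 -0.473 -0.16 -0.02 0 0.034 1;-0.963 -0.473 -0.16 -0.02 0 0.034 1;-0.963 -0.473 -0.16 -0.02 0 0.034 1;-0.963 -0.473 -0.16 -0.02 0 0.034 1;-0.963 -0.473 -0.16 -0.02 0 0.034 1;-0.963 -0.473 -0.16 -0.02 0 0.034 1;-0.963 -0.473 -0.105 -0.02 0 0.034 1;-0.963 -0.473 -0.105 -0.02 0 0.034 1;-0.963 -0.473 -0.105 -0.02 0 0.034 1;-0.963 -0.473 -0.105 -0.02 0 0.034 1;-0.963 -0.473 -0.105 -0.02 0 0.034 1"

```text
clock: 19.38
eef_pos: [513.7, -374.0, 171.9]
tool_rot: [3.139, -0.262, 1.779]
force: [-0.1, 0.7, -1.2]
width: 48.6
gripper_force: 63.1
```

```bash
python3 - <<'E'
from h import *
s=read_state(); print(s['force'],s['width'],s['qpos'].round(2))
got(510,-379,75,1.77,.26)
d=caps(z=81,near=(429,-395))
E
```

```text
[-0.08655276  0.66451087 -1.18956   ] 48.56859571551827 [ 1.04  0.89 -0.72  1.42  0.37  1.19  0.52]
at [ 513.7 -374.   171.9] [ 3.139 -0.262  1.779] -> [-0.0969 -0.0163  0.3085] [-0.     -0.001   0.0056]
[168. 262.  34.] [ 431.2 -396.2   81. ]
```

Request:
move_arm:
  rows: "-0.03 -0.005 0.1 0 0 0 1;-0.063 -0.01 0.2 0 0 0 1;-0.097 -0.01 0.309 0 0 0 1;-0.097 -0.01 0.309 0 0 0 1;-0.097 -0.01 0.309 0 0 0 1;-0.097 -0.01 0.309 0 0 0 1"

```text
clock: 19.93
eef_pos: [511.8, -381.2, 76.7]
tool_rot: [3.138, -0.259, 1.776]
force: [-0.5, 0.9, -1.4]
width: 48.6
gripper_force: 63.1
```

```bash
python3 - <<'E'
from h import *
s=read_state(); print(s['force'],s['width'])
p=s['eef_pos']; got(p[0],p[1],60.4,1.77,.26)
E
```

```text
[-0.50505455  0.85378578 -1.42019067] 48.62876099277412
at [ 511.8 -381.2   76.7] [ 3.138 -0.259  1.776] -> [-0.0139 -0.0002  0.0524] [0.0011 0.0007 0.0038]
```

Request:
move_arm:
  rows: "-0.005 0 0.02 0 0 0 1;-0.011 0 0.04 0 0 0 1;-0.0135 0 0.05 0 0 0 1;-0.014 0 0.053 0 0 0 1;-0.014 0 0.053 0 0 0 1"

```text
clock: 20.35
eef_pos: [510.2, -382.6, 59.4]
tool_rot: [3.141, -0.259, 1.774]
force: [-1.0, -0.5, 5.3]
width: 48.8
gripper_force: 63.7
```

Request:
move_arm:
  rows: "0 0 0 0 0 0 -0.5;0 0 0 0 0 0 -0.5;0 0 0 0 0 0 -0.5;0 0 0 0 0 0 -0.5;0.026 0 -0.097 0 0 0 -0.5;0.052 0 -0.19 0 0 0 -0.5;0.09 0 -0.34 0 0 0 -0.5;0.13 0 -0.48 0 -0.08 0 -0.5;0.15 0 -0.58 0 -0.166 0 -0.5;0.15 0 -0.58 0 -0.166 0 -0.6;0.15 0 -0.58 0 -0.166 0 -0.6"

```text
clock: 21.27
eef_pos: [512.2, -381.0, 241.9]
tool_rot: [3.137, 0.006, 1.779]
force: [-0.3, -0.1, -0.2]
width: 68.4
gripper_force: 0.0
```

```bash
python3 - <<'E'
from h import *
s=read_state();print(s['width'],s['qpos'].round(2))
d=caps(z=81,near=(470,-390),rad=90)
go(467,160,240,1.9)
E
```

```text
68.37437407971959 [ 0.98  0.69 -0.68  1.55  0.48  1.06  0.39]
[194. 196.  27.] [ 430.3 -393.1   81. ]
[276. 204.  25.] [ 510.4 -384.5   81. ]
[204. 186.  24.] [ 439.5 -382.1   81. ]
at [ 510.4 -382.5  239.2] [3.141e+00 3.000e-03 1.776e+00] -> [ 1.7997  0.227  -0.0073] [ 0.0003  0.0017 -0.0789] rows 13.1 1.0
```

Request:
move_arm:
  rows: "0.9 0.114 0 0 0 -0.15 -0.6;0.9 0.114 0 0 0 -0.15 -0.6;0.9 0.114 0 0 0 -0.15 -0.6;0.9 0.114 0 0 0 -0.15 -0.6;0.9 0.114 0 0 0 -0.15 -0.6;0.9 0.114 0 0 0 -0.15 -0.6;0.9 0.114 0 0 0 -0.15 -0.6;0.9 0.114 0 0 0 -0.15 -0.6"

```text
clock: 21.98
eef_pos: [488.1, -106.5, 236.3]
tool_rot: [-3.141, -0.004, 2.017]
force: [-0.1, 0.5, -0.8]
width: 68.4
gripper_force: 0.0
```

```bash
python3 - <<'E'
from h import *
s=read_state();print(s['width'],s['qpos'].round(2))
go(470,170,235,2.3)
E
```

```text
68.38623734289295 [ 0.69  0.53 -0.78  1.92  0.47  0.89  0.12]
at [ 488.1 -106.5  236.3] [-3.141 -0.004  2.017] -> [0.8573 0.3432 0.0079] [-0.0002 -0.0028 -0.1802] rows 6.6 2.3
```

Request:
move_arm:
  rows: "0.857 0.343 0 0 0 -0.18 -0.6;0.857 0.343 0 0 0 -0.18 -0.6;0.857 0.343 0 0 0 -0.18 -0.6;0.857 0.343 0 0 0 -0.18 -0.6;0.857 0.343 0 0 0 -0.18 -0.6;0.857 0.343 0 0 0 -0.18 -0.6;0.857 0.343 0 0 0 -0.18 -0.6;0.857 0.343 0 0 0 -0.18 -0.6;0.857 0.343 0 0 0 -0.18 -0.6;0.857 0.343 0 0 0 -0.18 -0.6"

```text
clock: 22.82
eef_pos: [473.2, 162.4, 235.7]
tool_rot: [-3.138, 0.0, 2.29]
force: [-0.1, -0.1, 0.5]
width: 68.0
gripper_force: 0.0
```

```bash
python3 - <<'E'
from h import *
s=read_state();print(s['width'],s['qpos'].round(2))
caps(near=(467,210),rad=60)
d=caps(near=(467,210),rad=60)
print(proj(d,(467,210,105)))
go(467,210,140,2.3)
E
```

```text
67.95382495355379 [ 0.17  0.54 -0.83  1.92  0.51  0.91 -0.19]
[314. 162.  30.] [466.7 211.9 105. ]
[316. 134.  32.] [453.  230.2 105. ]
[306. 122.  27.] [440.  232.3 105. ]
[308. 154.  25.] [458.5 213.5 105. ]
[314. 164.  31.] [467.5 210.9 105. ]
[314. 134.  34.] [452.1 228.8 105. ]
[326. 118.  28.] [449.7 244.3 105. ]
[308. 156.  25.] [459.2 212.5 105. ]
(np.float64(312.26583997411467), np.float64(163.93395552502653))
at [473.3 162.  236.2] [-3.139e+00  1.000e-03  2.289e+00] -> [0.1345 0.0902 0.3203] [-0.0018  0.0004 -0.0072] rows 2.6 0.1
```

C is at (467.3, 211), unmoved. Go over it, then down.

Request:
move_arm:
  rows: "0.136 0.092 0.05 0 0 -0.007 -0.5;0.136 0.092 0.1 0 0 -0.007 -0.5;0.136 0.092 0.2 0 0 -0.007 -0.5;0.136 0.092 0.25 0 0 -0.007 -0.5;0.136 0.092 0.25 0 0 -0.007 -0.5;0.136 0.092 0.25 0 0 -0.007 -0.5;0.136 0.092 0.25 0 0 -0.007 -0.5"

```text
clock: 23.5
eef_pos: [467.6, 212.8, 163.0]
tool_rot: [3.141, 0.001, 2.302]
force: [0.3, -0.0, 1.5]
width: 64.4
gripper_force: 0.0
```

```bash
python3 - <<'E'
from h import *
s=read_state();print(s['width'])
d=caps(near=(467,210),rad=30); d=caps(near=(467,210),rad=30)
go(467.3,210.5,81,2.3)
E
```

```text
64.36784425106923
[276. 240.  39.] [464.7 212.1 105. ]
[276. 216.  32.] [454.2 223.9 105. ]
[274. 244.  39.] [466.3 208.8 105. ]
[270. 216.  35.] [452.1 222.  105. ]
at [467.8 213.3 163.4] [3.140e+00 2.000e-03 2.302e+00] -> [-0.0054 -0.0078  0.2746] [0.0012 0.0011 0.0013] rows 2.0 0.0
```

Request:
move_arm:
  rows: "-0.006 -0.01 0.1 0 0 0 -0.5;-0.006 -0.01 0.2 0 0 0 -0.5;-0.006 -0.01 0.274 0 0 0 -0.5;-0.006 -0.01 0.274 0 0 0 -0.5;-0.006 -0.01 0.274 0 0 0 1;-0.006 -0.01 0.274 0 0 0 1;-0.006 -0.01 0.274 0 0 0 1;-0.006 -0.01 0.274 0 0 0 1;-0.006 -0.01 0.274 0 0 0 1;-0.006 -0.01 0.274 0 0 0 1;-0.006 -0.01 0.274 0 0 0 1"

```text
clock: 24.52
eef_pos: [466.5, 210.2, 81.0]
tool_rot: [3.14, 0.002, 2.303]
force: [-0.7, -1.2, 6.2]
width: 49.0
gripper_force: 62.2
```

Request:
move_arm:
  rows: "0 0 -0.1 0 0 0 1;0 0 -0.2 0 0 0 1;0 0 -0.3 0 0 0 1;0 0 -0.4 0 0 0 1;0 0 -0.42 0 0 0 1;0 0 -0.42 0 0 0 1"

```text
clock: 25.02
eef_pos: [466.8, 210.7, 207.9]
tool_rot: [3.138, 0.003, 2.303]
force: [0.6, -0.1, -2.4]
width: 48.8
gripper_force: 62.8
```

```bash
python3 - <<'E'
from h import *
s=read_state(); print(s['force'],s['width'],s['qpos'].round(2))
go(520,-80,210,2.05)
E
```

```text
[ 0.64891843 -0.12877192 -2.42663598] 48.795407453342804 [ 0.05  0.59 -0.8   1.93  0.56  0.85 -0.31]
at [466.8 210.7 207.9] [3.138e+00 3.000e-03 2.303e+00] -> [-0.8391 -0.5159 -0.0068] [0.0027 0.0013 0.161 ] rows 7.1 2.0
```

Request:
move_arm:
  rows: "-0.84 -0.516 -0.01 0 0 0.161 1;-0.84 -0.516 -0.01 0 0 0.161 1;-0.84 -0.516 -0.01 0 0 0.161 1;-0.84 -0.516 -0.01 0 0 0.161 1;-0.84 -0.516 -0.01 0 0 0.161 1;-0.84 -0.516 -0.01 0 0 0.161 1;-0.84 -0.516 -0.01 0 0 0.161 1;-0.84 -0.516 -0.01 0 0 0.161 1;-0.84 -0.516 -0.01 0 0 0.161 1"

```text
clock: 25.77
eef_pos: [518.1, -85.3, 206.9]
tool_rot: [-3.138, 0.0, 2.043]
force: [-0.4, 0.0, -2.0]
width: 48.9
gripper_force: 62.9
```

```bash
python3 - <<'E'
from h import *
s=read_state(); print(s['force'],s['width'],s['qpos'].round(2))
go(593,-372,195,1.77)
E
```

```text
[-0.37243547  0.03726076 -2.03334962] 48.93641088586305 [ 0.6   0.6  -0.75  1.89  0.53  0.86  0.05]
at [518.1 -85.3 206.9] [-3.138  0.     2.043] -> [-0.9648 -0.212   0.0407] [-0.0024  0.0005  0.1738] rows 7.1 2.2
```

Request:
move_arm:
  rows: "-0.965 -0.212 0 0 0 0.174 1;-0.965 -0.212 0 0 0 0.174 1;-0.965 -0.212 0 0 0 0.174 1;-0.965 -0.212 0 0 0 0.174 1;-0.965 -0.212 0 0 0 0.174 1;-0.965 -0.212 0 0 0 0.174 1;-0.965 -0.212 0 0 0 0.174 1;-0.965 -0.212 0 0 0 0.174 1;-0.965 -0.212 0 0 0 0.174 1;-0.965 -0.212 0 0 0 0.174 1;-0.965 -0.212 0 0 0 0.174 1"

```text
clock: 26.68
eef_pos: [596.7, -363.6, 208.7]
tool_rot: [-3.141, -0.002, 1.781]
force: [-0.1, -0.2, -1.6]
width: 48.8
gripper_force: 62.9
```

```bash
python3 - <<'E'
from h import *
s=read_state(); print(s['force'],s['width'],s['qpos'].round(2))
caps(z=81,near=(470,-390),rad=90)
go(593,-372,72,1.77)
E
```

```text
[-0.06076674 -0.19039547 -1.64809846] 48.80538327650478 [ 0.84  0.81 -0.65  1.39  0.51  1.11  0.33]
[180. 210.  30.] [ 512.  -379.8   81. ]
[ 88. 204.  29.] [ 432.3 -392.1   81. ]
[178. 270.  30.] [ 516.8 -438.9   81. ]
[ 78. 202.  22.] [ 423.7 -391.2   81. ]
at [ 596.7 -363.8  209.1] [-3.141e+00 -1.000e-03  1.781e+00] -> [-0.0244 -0.0177  0.457 ] [-0.0002 -0.0006  0.0071] rows 3.3 0.1
```

Request:
move_arm:
  rows: "-0.02 -0.012 0.1 0 0 0.007 1;-0.02 -0.012 0.2 0 0 0.007 1;-0.02 -0.012 0.3 0 0 0.007 1;-0.02 -0.012 0.4 0 0 0.007 1;-0.02 -0.012 0.457 0 0 0.007 1;-0.02 -0.012 0.457 0 0 0.007 1;-0.02 -0.012 0.457 0 0 0.007 1;-0.02 -0.012 0.457 0 0 0.007 1"

```text
clock: 27.4
eef_pos: [595.6, -373.0, 74.3]
tool_rot: [3.139, 0.002, 1.767]
force: [1.1, -0.3, -1.1]
width: 48.9
gripper_force: 62.9
```

```bash
python3 - <<'E'
from h import *
s=read_state(); print(s['force'],s['width'])
go(594,-371,57,1.77)
E
```

```text
[ 1.08828554 -0.33393245 -1.1178495 ] 48.872311384730146
at [ 595.6 -373.    74.3] [3.139e+00 2.000e-03 1.767e+00] -> [ 0.0079 -0.0042  0.0578] [ 0.0018  0.0014 -0.0016] rows 0.4 0.0
```

Request:
move_arm:
  rows: "0 0 0.02 0 0 0 1;0 0 0.04 0 0 0 1;0 0 0.052 0 0 0 1;0 0 0.056 0 0 0 1;0 0 0.058 0 0 0 1;0 0 0.058 0 0 0 1"

```text
clock: 27.9
eef_pos: [594.3, -374.0, 57.1]
tool_rot: [3.141, 0.002, 1.766]
force: [-3.6, 1.3, 9.0]
width: 48.9
gripper_force: 63.9
```

Request:
move_arm:
  rows: "0 0 0 0 0 0 -0.5;0 0 0 0 0 0 -0.5;0 0 0 0 0 0 -0.5;0 0 0 0 0 0 -0.5;0 0 -0.1 0 0 0 -0.5;0 0 -0.2 0 0 0 -0.5;0 0 -0.35 0 0 0 -0.5;0 0 -0.5 0 0 0 -0.5;0 0 -0.7 0 0 0 -0.5;0 0 -0.75 0 0 0 -0.5;0 0 -0.75 0 0 0 -0.5"

```text
clock: 28.82
eef_pos: [598.4, -374.3, 289.9]
tool_rot: [3.129, 0.01, 1.765]
force: [1.5, -0.0, 1.0]
width: 64.3
gripper_force: 0.0
```

```bash
python3 - <<'E'
from h import *
s=read_state(); print(s['width'],s['qpos'].round(2))
caps(z=81,near=(510,-382),rad=110)
go(560,-60,330,1.77)
E
```

```text
64.26004156473662 [ 0.86  0.74 -0.68  1.29  0.47  1.25  0.37]
[198. 180.  23.] [ 511.  -381.8   81. ]
[124. 176.  24.] [ 430.6 -392.8   81. ]
[274. 188.  23.] [ 594.1 -375.    81. ]
[274. 176.  18.] [ 592.4 -360.3   81. ]
at [ 596.8 -374.   285.7] [3.133 0.007 1.766] -> [ 1.0495  0.0838 -0.1541] [ 0.0053  0.0044 -0.0027] rows 7.7 0.1
```

```bash
python3 - <<'E'
from h import *
A=snap('scene');B=snap('side')
for z in (0,100,180): print(z,[onz(A,*p,z).round(0)[:2] for p in ((425,325),(400,365),(505,285),(525,225),(450,300))],[onz(B,*p,z).round(0)[:2] for p in ((80,222),(120,265),(155,380),(60,335),(168,335))])
print(two(A,(425,325),B,(60,225)), two(A,(441,308),B,(171,343)))
E
```

```text
0 [array([597., 445.]), array([721., 445.]), array([361., 558.]), array([ 75., 543.]), array([493., 463.])] [array([1047.,  430.]), array([809., 429.]), array([453., 547.]), array([709., 651.]), array([531., 459.])]
100 [array([684., 458.]), array([792., 458.]), array([480., 555.]), array([233., 542.]), array([594., 473.])] [array([927., 459.]), array([714., 458.]), array([394., 564.]), array([624., 657.]), array([464., 485.])]
180 [array([754., 468.]), array([848., 468.]), array([576., 553.]), array([359., 542.]), array([675., 482.])] [array([831., 482.]), array([637., 482.]), array([347., 577.]), array([556., 662.]), array([410., 506.])]
(array([801.83475852, 503.99994505, 227.8839042 ]), np.float64(59.76493462320655)) (array([516.82229131, 458.24479425, -13.65301871]), np.float64(9.763799608556571))
```

Request:
move_arm:
  rows: "0.99 0.08 -0.18 0 0 0.1 1;0.99 0.08 -0.18 0 0 0.1 1;0.99 0.08 -0.18 0 0 0.1 1;0.99 0.08 -0.18 0 0 0.1 1;0.99 0.08 -0.18 0 0 0.1 1;0.99 0.08 -0.18 0 0 0.1 1;0.99 0.08 -0.18 0 0 0.1 1;0.99 0.08 -0.18 0 0 0.1 1;0.99 0.08 -0.18 0 0 0.1 1"

```text
clock: 29.72
eef_pos: [559.0, -72.3, 333.4]
tool_rot: [-3.141, -0.001, 1.617]
force: [0.2, -0.1, -0.0]
width: 0.1
gripper_force: 0.0
```

```bash
python3 - <<'E'
from h import *
s=read_state(); print(s['width'],s['qpos'].round(2))
go(550,200,345,1.57)
E
```

```text
0.14366977069349696 [ 0.54  0.49 -0.71  1.63  0.34  1.15 -0.21]
at [559.  -72.3 333.4] [-3.141e+00 -1.000e-03  1.617e+00] -> [ 0.9083  0.012  -0.0377] [-0.0006 -0.0008  0.03  ] rows 6.5 0.4
```

Request:
move_arm:
  rows: "0.96 0.013 -0.05 0 0 0.03 1;0.96 0.013 -0.05 0 0 0.03 1;0.96 0.013 -0.05 0 0 0.03 1;0.96 0.013 -0.05 0 0 0.03 1;0.96 0.013 -0.05 0 0 0.03 1;0.96 0.013 -0.05 0 0 0.03 1;0.96 0.013 -0.05 0 0 0.03 1;0.96 0.013 -0.05 0 0 0.03 1;0.96 0.013 -0.05 0 0 0.03 1;0.96 0.013 -0.05 0 0 0.03 1"

```text
clock: 30.55
eef_pos: [553.2, 208.3, 346.6]
tool_rot: [-3.14, 0.004, 1.56]
force: [-0.1, -0.3, -0.3]
width: -0.2
gripper_force: 0.0
```

```bash
python3 - <<'E'
from h import *
s=read_state(); print(s['width'],s['qpos'].round(2))
go(550,405,340,1.57);go(550,405,215,1.57)
E
```

```text
-0.202494010219817 [ 0.03  0.52 -0.7   1.53  0.35  1.22 -0.75]
at [553.2 208.3 346.6] [-3.14   0.004  1.56 ] -> [ 0.6557 -0.0173  0.0198] [-0.0012  0.0023 -0.0061] rows 4.7 0.1
at [553.2 208.3 346.6] [-3.14   0.004  1.56 ] -> [ 0.6572 -0.0165  0.4364] [-0.0012  0.0023 -0.0061] rows 5.7 0.1
```

Request:
move_arm:
  rows: "0.68 -0.017 0.02 0 0 -0.006 1;0.68 -0.017 0.02 0 0 -0.006 1;0.68 -0.017 0.02 0 0 -0.006 1;0.68 -0.017 0.02 0 0 -0.006 1;0.68 -0.017 0.02 0 0 -0.006 1;0.68 -0.017 0.02 0 0 -0.006 1;0.68 -0.017 0.02 0 0 -0.006 1;0.68 -0.017 0.02 0 0 -0.006 1;0.68 -0.017 0.02 0 0 -0.006 1"

```text
clock: 31.3
eef_pos: [551.4, 411.1, 341.8]
tool_rot: [3.141, 0.003, 1.567]
force: [0.8, -0.3, -1.1]
width: 0.1
gripper_force: 0.0
```

```bash
python3 - <<'E'
from h import *
s=read_state(); print(s['force'],s['qpos'].round(2))
go(550,410,215,1.57)
d=snap('wrist'); A=snap('scene'); B=snap('side')
cv2.imwrite('pics/w10.png',np.hstack([cv2.resize(d['img'],(380,300)),cv2.resize(B['img'][130:330,120:370],(400,320))[:300]])[:,:,::-1])
E
```

```text
[ 0.82456935 -0.31878538 -1.10260658] [-0.35  0.68 -0.67  1.25  0.42  1.35 -1.  ]
at [551.4 411.1 341.8] [3.141e+00 3.000e-03 1.567e+00] -> [-0.0022 -0.005   0.4226] [ 0.0006  0.0022 -0.0019] rows 3.0 0.0
```

Descend behind the lid in force-watched steps.

Request:
move_arm:
  rows: "0 -0.005 0.08 0 0 0 1;0 -0.005 0.16 0 0 0 1;0 -0.005 0.24 0 0 0 1;0 -0.005 0.32 0 0 0 1;0 -0.005 0.4 0 0 0 1;0 -0.005 0.42 0 0 0 1;0 -0.005 0.42 0 0 0 1"

```text
clock: 32.03
eef_pos: [547.8, 412.5, 214.5]
tool_rot: [-3.139, 0.004, 1.57]
force: [0.1, -0.4, 0.1]
width: -0.3
gripper_force: 0.0
```

Request:
move_arm:
  rows: "-0.05 0 0 0 0 0 1;-0.1 0 0 0 0 0 1;-0.15 0 0 0 0 0 1;-0.2 0 0 0 0 0 1;-0.25 0 0 0 0 0 1;-0.25 0 0 0 0 0 1"

```text
clock: 32.53
eef_pos: [549.8, 338.9, 220.0]
tool_rot: [3.136, -0.002, 1.569]
force: [-1.1, -0.2, 6.1]
width: -0.1
gripper_force: 1.0
```

Request:
move_arm:
  rows: "-0.06 0 0 0 0 0 1;-0.12 0 0 0 0 0 1;-0.18 0 0 0 0 0 1;-0.24 0 0 0 0 0 1;-0.24 0 0 0 0 0 1"

```text
clock: 32.95
eef_pos: [549.8, 265.2, 218.7]
tool_rot: [3.138, 0.002, 1.568]
force: [-0.1, -0.2, 0.5]
width: -0.3
gripper_force: 0.2
```

```bash
python3 - <<'E'
from h import *
s=read_state(); print(s['force'],s['torque'],s['qpos'].round(2))
go(550,238,217,1.57)
B=snap('side'); d=snap('wrist')
cv2.imwrite('pics/w10.png',np.hstack([cv2.resize(d['img'],(380,300)),cv2.resize(B['img'][130:330,120:370],(400,320))[:300]])[:,:,::-1])
E
```

```text
[-0.12138902 -0.24358339  0.50103613] [ 0.02433486 -0.01757354 -0.08556896] [-0.1   0.67 -0.66  1.65  0.48  0.98 -0.93]
at [549.8 265.2 218.7] [3.138e+00 2.000e-03 1.568e+00] -> [-0.0906  0.001   0.0059] [ 0.0025  0.0011 -0.0013] rows 0.7 0.0
```

```bash
python3 - <<'E'
from h import *
a=cv2.imread('pics/scene0.png').max(2);A=snap('scene');b=A['img'].max(2)
for r in range(180,300,8): print(r,''.join('#' if v<50 else '.' for v in a[r,300:460:4]),''.join('#' if v<50 else '.' for v in b[r,300:460:4]))
for th in (1.84,1.6,1.3,1.1,.9):
  pts=[]
  for x in (-125,125):
    for s,h in ((185,0),(185,58)):
      my=135-s*np.cos(th)+h*np.sin(th); mz=62+s*np.sin(th)+h*np.cos(th)
      pts.append(np.round(proj(A,(544.3+x*.999+.042*my,128.4-x*.042+my,mz))).tolist())
  print(th,pts)
E
```

```text
180 ...............................#........ ..............#..#..#####...............
188 .............................######..... ...........##..###########..............
196 ............................########.... ........##############..##..............
204 ......###.................#########..... .....###############....##..............
212 #...#..##..............######..##....... #..##############........##.............
220 .##.................#######..##......... .##############..........###............
228 ###...............###########.#......... ##############...........###............
236 ##...............###########............ ##....########.........####.............
244 ................##########.............. ......#########......####...............
252 ...............#########................ .......#########....####................
260 ..............########.................. ........########..####..................
268 .............########.#................. ........############....................
276 ...........#########.................... .........#########......................
284 ###.......#########..................... ###.......######........................
292 ...###....#######....................... ...###....##............................
1.84 [[426.0, 179.0], [448.0, 195.0], [368.0, 234.0], [393.0, 254.0]]
1.6 [[409.0, 170.0], [432.0, 180.0], [348.0, 222.0], [375.0, 236.0]]
1.3 [[387.0, 164.0], [410.0, 167.0], [324.0, 213.0], [349.0, 218.0]]
1.1 [[373.0, 164.0], [394.0, 162.0], [310.0, 211.0], [332.0, 211.0]]
0.9 [[361.0, 166.0], [379.0, 160.0], [298.0, 213.0], [316.0, 208.0]]
```

Request:
move_arm:
  rows: "-0.05 0 0.005 0 0 0 1;-0.1 0 0.005 0 0 0 1;-0.15 0 0.005 0 0 0 1;-0.2 0 0.005 0 0 0 1;-0.25 0 0.005 0 0 0 1;-0.3 0 0.01 0 0 0 1;-0.33 0 0.025 0 0 0 1;-0.36 0 0.045 0 0 0 1;-0.4 0 0.085 0 0 0 1;-0.42 0 0.11 0 0 0 1;-0.44 0 0.13 0 0 0 1;-0.44 0 0.13 0 0 0 1"

```text
clock: 34.1
eef_pos: [547.4, 133.7, 175.9]
tool_rot: [-3.139, 0.003, 1.57]
force: [-0.3, 0.4, -0.5]
width: 0.0
gripper_force: 0.0
```

```bash
python3 - <<'E'
from h import *
s=read_state(); print(s['force'],s['torque'],s['qpos'].round(2))
go(543,103,150,1.57)
E
```

```text
[-0.28001344  0.42947581 -0.54067414] [ 0.00514764  0.00812556 -0.04717279] [ 0.12  0.67 -0.64  1.82  0.53  0.84 -0.79]
at [547.4 133.7 175.9] [-3.139e+00  3.000e-03  1.570e+00] -> [-0.1021 -0.0144  0.0865] [-0.0016  0.0018  0.0002] rows 1.0 0.0
```

Request:
move_arm:
  rows: "-0.04 -0.005 0.03 0 0 0 1;-0.08 -0.01 0.06 0 0 0 1;-0.1 -0.014 0.08 0 0 0 1;-0.105 -0.014 0.085 0 0 0 1;-0.105 -0.014 0.085 0 0 0 1"

```text
clock: 34.52
eef_pos: [543.5, 102.4, 151.3]
tool_rot: [-3.14, 0.002, 1.57]
force: [-0.0, 0.6, 1.4]
width: 0.2
gripper_force: 0.0
```

```bash
python3 - <<'E'
from h import *
s=read_state(); print(s['force'])
go(543,99,136,1.57)
E
```

```text
[-0.00289558  0.63029624  1.39490999]
at [543.5 102.4 151.3] [-3.14e+00  2.00e-03  1.57e+00] -> [-0.0111 -0.0015  0.051 ] [-0.0008  0.0013 -0.    ] rows 0.4 0.0
```

Request:
move_arm:
  rows: "-0.01 0 0.01 0 0 0 1;-0.011 0 0.02 0 0 0 1;-0.011 0 0.03 0 0 0 1;-0.011 0 0.036 0 0 0 1;-0.011 0 0.042 0 0 0 1;-0.011 0 0.048 0 0 0 1;-0.011 0 0.052 0 0 0 1;-0.011 0 0.052 0 0 0 1;-0.011 0 0.052 0 0 0 1"

```text
clock: 35.27
eef_pos: [544.2, 100.9, 136.6]
tool_rot: [3.141, 0.0, 1.572]
force: [0.0, -0.9, 1.7]
width: -0.2
gripper_force: 0.6
```

```bash
python3 - <<'E'
from h import *
s=read_state(); print(s['force'])
go(543,99,132,1.57)
E
```

```text
[ 0.03246015 -0.93367717  1.65302472]
at [544.2 100.9 136.6] [3.141 0.    1.572] -> [-0.0064 -0.0041  0.0154] [0.0006 0.0003 0.0011] rows 0.1 0.0
```

Request:
move_arm:
  rows: "0 0 0.005 0 0 0 1;0 0 0.01 0 0 0 1;0 0 0.015 0 0 0 1;0 0 0.015 0 0 0 1;0 0 0.015 0 0 0 1"

```text
clock: 35.68
eef_pos: [544.2, 101.2, 133.9]
tool_rot: [3.14, 0.001, 1.572]
force: [-3.6, -2.0, 18.9]
width: -0.3
gripper_force: 9.1
```

Request:
move_arm:
  rows: "0 0 0.004 0 0 0 1;0 0 0.004 0 0 0 1;0 0 0.004 0 0 0 1"

```text
clock: 35.93
eef_pos: [544.2, 101.2, 133.8]
tool_rot: [3.139, 0.002, 1.572]
force: [-7.1, -3.4, 27.8]
width: 0.2
gripper_force: 13.7
```

Request:
move_arm:
  rows: "0 0 -0.1 0 0 0 1;0 0 -0.2 0 0 0 1;0 0 -0.3 0 0 0 1;0 0 -0.4 0 0 0 1;-0.2 0.1 -0.5 0 0 0 1;-0.5 0.2 -0.6 0 0 0 1;-0.5 0.2 -0.6 0 0 0 1;-0.5 0.2 -0.6 0 0 0 1;-0.5 0.2 -0.6 0 0 0 1;-0.5 0.2 -0.6 0 0 0 1"

```text
clock: 36.77
eef_pos: [605.2, -53.0, 311.0]
tool_rot: [3.14, 0.002, 1.565]
force: [0.3, -0.0, -0.8]
width: -0.1
gripper_force: 0.0
```

```bash
python3 - <<'E'
from h import *
print(read_state()['eef_pos'])
A=snap('scene');B=snap('side')
cv2.imwrite('pics/fin.png',np.hstack([cv2.resize(A['img'][130:310,140:410],(400,300)),cv2.resize(B['img'][130:330,180:450],(400,300))])[:,:,::-1])
E
```

```text
[605.18262252 -53.01211805 310.96228764]
```

View pics/fin.png

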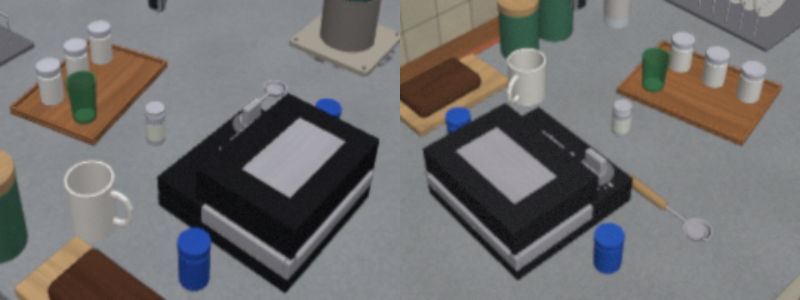

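The final view shows the lid flat and shut, three jars upright on the tray at (49,80), (76,58) and (100,42), and the tumbler, spice tin and mug where they were.

```bash
python3 -c "
from cell import *
print(finish_job())"
```

```text
the job is handed in; nothing more can be done
None
```

I turned the timer knob back to its zero stop, stood all three jars upright on the tray and pressed the lid shut. The job is handed in at about 37 s on the robot's clock; the hand-in returned no verdict.

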